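# Press and slide an MDF sled under the drag spring of an engraving fixture

### The job

With closed fingertips, press the MDF sled down hard on its tail pad so that the sprung lift plate sinks, and keep it pressed while you slide it forward under the bar and its drag spring until it is fully home against the red end stop; the lift plate then pops up behind it. Do not grasp or lift the sled, leave the glue bottle, pin jar and plywood offcut alone, and finish clear of everything.

Things in the scene. Friction and masses are not known exactly. Their poses are not given: they have to be found in the camera images.
- fixture: Cream fixture fixed flat on the bench, with a straight channel. Origin at bench level on the channel's centre line; x = feed direction (the sled slides to +x), z up. Spans x=-15 to 260 mm, 105 mm wide. Channel floor 12 mm above the bench, 79 mm wide between aluminium rails with tops 22 mm above the bench. Its slick surfaces rub with coefficient about 0.3. The black lift plate is at x=10 to 93 mm.
- bar_mouth (a point): Mid-point of the lower front edge of the grey bar (two red knobs) across the channel at fixture x=157 to 171 mm; 23.5 mm above the bench, 11.5 mm over the channel floor. Bar top 36, knob tops 48 mm above the bench. A sled on the raised lift plate strikes the bar; pressed down to the floor it passes with about 3 mm to spare.
- stop_face (a point): Centre of the red end stop's face at channel floor level: fixture x=240 mm, 12 mm above the bench. The stop's top is 26 mm above the bench. Fully home, the sled's nose touches this face: sled origin at fixture x=170 mm, tail at x=100 mm, just clear of the lift plate.
- sled: Loose brown MDF sled, 140 (x) x 76 (y) x 8 mm, about 100 g. Origin at the centre of its underside, x towards its nose (along the feed). Starts on the raised lift plate: underside 20 mm above the bench, origin at fixture x=70 to 80 mm. Pressed down, its top is about 20.5 mm above the bench. A blue cross ridge (10 mm high, 60 mm wide) stands on top at sled x=-30 to -22 mm; it stays 9 mm short of the bar when home.
- sled_pad (a point): Centre of the flat tail pad on top of the sled where the fingertips press: 40 mm long, 76 mm wide, behind the blue ridge. At x=-50 mm, y=0 in the sled's frame, on the top face, 28 mm above the bench at the start; the ridge's rear face is 20 mm ahead of it. A fingertip that slips forward on the pad comes to bear on the ridge and pushes the sled by it.
- lift_plate (a joint): Depth in m of the black sprung lift plate under the sled: 0 fully up, 0.0075 fully down (almost flush with the channel floor). Its spring pushes up with about 5 N when up and 10 N when down; it springs up again when the sled's tail has left it.
- leaf_spring (a joint): Angle in rad of the steel drag spring (leaf, 44 mm wide) that reaches forward and down from the bar to x=207 mm: 0 at rest (tip 3.5 mm over the floor), about 0.12 when it rides on the sled's top, pressing down with about 5 N.
- glue_mid (a point): Bystander: white glue bottle with orange cap, 44 mm diameter, 110 mm tall, standing; this point is half-way up.
- pin_jar_mid (a point): Bystander: small clear jar with green cap, 40 mm diameter, 45 mm tall, standing; this point is half-way up.
- offcut_mid (a point): Bystander: plywood offcut 90 x 35 x 18 mm lying flat; this point is its centre.
There are look-alikes about, which are no part of the job. There is more than one size of the sled; the job needs the smallest.

How it is judged:
By the outcome, as a careful person would: the job done as asked, in the order asked, and still so for the second after the job is handed in, with the robot touching nothing.
It also fails if it takes over 54 s, if anything falls off the work surface, if the arm or the gripper's body presses on something with over 40 N, if the wrist force passes 120 N, or if a joint passes its speed limit or range.

### The arm

A 7-joint arm with a two-finger parallel gripper is mounted at the origin on the work surface. World frame = base frame: x ahead of the robot, y to its left, z up, the work surface at z = 0. Lengths are in m, angles in degrees, forces in N, time in s.
With the tool pointing down it reaches from about 0.425 to 0.875 m from the base axis. Payload 4.7 kg.
Tool frame: the origin (TCP) lies between the finger pads; the fingertips stand 19 mm ahead of it and the grasp point (between the pads) is the TCP; x points along the fingers, z is the direction in which the jaws open and shut, and the axes are right-handed (so a half turn about x gives the same grasp; the last joint's range is limited). The gripper opens to 87 mm and grips with 3 to 60 N. Pads are 19 mm wide; open, the fingers measure 117 mm over their backs; the gripper's body (75 mm by 190 mm) begins 51 mm behind the grasp point.
Start: joints at [-72.473, 18.392, -4.016, 83.108, 1.295, 78.541, -3.26], TCP at [0.187, 0.623, 0.242] pointing down, gripper open.
Joint ranges: [-163.93, 163.93], [-17.29, 119.83], [-79.2, 71.16], [3.27, 140.29], [-89.18, 269.18], [5.43, 117.66], [-154.24, 154.24]. Speed limits (degrees/s): [147.25, 147.25, 180, 180, 180, 180, 180].

### API

Orientations are given as [roll, pitch, yaw] about the fixed x, y, z axes, in that order (R = Rz(yaw) Ry(pitch) Rx(roll)).
In Python, from cell import monitor, read_camera, camera_model, env, regions_of gives the robot as it stands. The module is installed in compiled form; this text tells all that it offers.
- The arm moves only by the tool step_arm, never from a script. Its argument "deltas" is a list of rows, each a list of 5 numbers: the gripper's target within -1 to 1 (fully open at 1, half-way at 0, shut at -1), then the shift along the tool's x, y, z in m, then the turn about the tool's x in degrees. A call has 1 to 12 rows; each row is the pose to reach, as a shift and turn from the pose commanded when the call began, along the tool's axes at that moment; what a row does not reach only later rows make up. A row lasts 1/8 s, in which the tool goes at most 62.5 mm and 10.7 degrees, less where a joint would pass 70% of its speed; a pose out of reach is approached as far as the arm can. A call with a gripper value outside its range is refused whole. The fingers move at their own pace and stop on an object; "newtons" is the grip in N (left out, the last holds). Time passes only in rows, so rows that repeat a pose let the fingers close. It gives the time, the measured TCP pose, the force and the opening at its end, in the units of the state.
- monitor.get_obs(): the state, without advancing time (a new reading comes with each control period).
- read_camera(name): name is "scene" or "top" or "wrist"; returns (picture, depth): 400x640x3 uint8, red, green, blue; 400x640 float32, m along the optical axis (not along the pixel's ray), 0 where there is no reading.
- camera_model(name): a dict with "fx", "fy", "cx", "cy" (pixels), "xyz" and "attitude" of the camera in the world. Camera axes: x right, y down, z forward; pixel columns grow to the right and rows downward; lengths in m; the calibration is good to about 2 mm. A picture is of the moment at which its call begins: read the wrist's pose just before it. camera_model takes no time and is no camera call; for the wrist camera it gives the pose at the moment of the call.
- env.sign_off(): hands the job in, once; it reports no verdict.
Trained networks look in the newest picture that a camera, given by its name, has taken for a name from the list of things; names that differ only in an ending like _2 or _b are one class to them, and where a whole thing is asked for, a point or a joint stands for the part that bears it (a point fixed in the world has none). Each returns a list of dicts, best first, with "p" (0 to 1); they miss things now and then, are a little off and sometimes report something else, mostly with a low value. They report only what shows in the picture. A call takes as long as a camera call. They do not tell look-alikes from the thing itself.
- regions_of(camera, thing): "pixels" (400x640 bool, what is visible of it) and "pixel" ([column, row] in pixels, amid what is visible of it).
The state is a dict: "time_s": time; "qpos": joint angles; "joint_velocities": joint speeds; "effort": joint torques, N m; "tool_pos": TCP position; "tool_rot": TCP orientation; "force": force on the tool from outside, world axes, zero at the start; "wrist_torque": the same for the moment, N m; "grip_width": finger opening in m.
Only numpy, scipy, OpenCV 4.12 (cv2) and the standard library are available. Lean on these libraries where they do the work, as an engineer would, in place of code of your own. Each camera call takes 0.05 s, during which the arm holds its last target. There are 200 camera calls.

## Working session

There is one attempt and no reset: what is moved stays moved. The work goes in short steps, Python scripts to look and compute and a tool call to move; the robot and the scene stay as the last step left them, time stands still between calls to the robot, and variables do not carry over. Pictures are saved under pics/ and viewed, about 8 in all and at most 12, crops included, and the job is handed in when it is done.

Besides the shell and the picture viewer there is one more tool, called after "Request:" as name(argument=value, ...) on one line, values as JSON. step_arm: Moves the arm, as the interface text tells. Its arguments: {"type":"object","properties":{"deltas":{"type":"array"},"newtons":{"type":"number"}},"required":["deltas"]}

```bash
mkdir -p pics; cat > h.py <<'E'
import numpy as np,cv2
from scipy.spatial.transform import Rotation as R
from cell import monitor, read_camera, camera_model, env, regions_of
def cam(n):
    m=camera_model(n);p,d=read_camera(n);return m,p,d
def save(p,f): cv2.imwrite('pics/'+f,cv2.cvtColor(p,cv2.COLOR_RGB2BGR))
def world(m,u,v,z):
    a=m['attitude'];r=R.from_euler('xyz',a,degrees=True) if np.size(a)==3 else None
    c=np.array([(u-m['cx'])/m['fx']*z,(v-m['cy'])/m['fy']*z,z]);return r.apply(c.T)+m['xyz']
E
python3 - <<'E'
from h import *
for n in ['scene','top']:
    m,p,d=cam(n);print(n,m);save(p,n+'0.png')
    for t in ['sled','fixture','lift_plate','glue_mid','pin_jar_mid','offcut_mid','leaf_spring']:
        for r in regions_of(n,t):
            q=r['pixels']&(d>0);vv,uu=np.nonzero(q)
            if len(uu)<5: continue
            W=world(m,uu,vv,d[vv,uu]);print(t,round(r['p'],2),r['pixel'],len(uu),np.round(np.median(W,0),3),np.round(np.percentile(W,2,0),3),np.round(np.percentile(W,98,0),3))
print(monitor.get_obs())
E
```

```text
scene {'fx': 438.2993252910011, 'fy': 438.2993252910011, 'cx': 323.30267243720243, 'cy': 204.25401559465692, 'xyz': array([ 1.02320045, -0.39749891,  0.80288152]), 'attitude': array([-140.19432195,    0.80051522,   47.82881997])}
sled 0.7 [267.2, 171.9] 2350 [0.35  0.003 0.011] [ 0.251 -0.047  0.002] [0.435 0.057 0.024]
sled 0.63 [274.8, 240.5] 1883 [ 0.549 -0.112  0.029] [ 0.51  -0.175  0.025] [ 0.583 -0.042  0.039]
sled 0.58 [183.3, 225.5] 3039 [ 0.363 -0.243  0.012] [ 0.264 -0.305  0.004] [ 0.447 -0.177  0.025]
sled 0.5 [308.0, 220.8] 3336 [ 0.56  -0.024  0.019] [ 0.494 -0.197  0.001] [0.598 0.073 0.046]
fixture 0.74 [310.6, 221.1] 3278 [ 0.56  -0.025  0.02 ] [ 0.495 -0.197  0.002] [0.598 0.068 0.046]
lift_plate 0.37 [332.9, 277.0] 801 [ 0.686 -0.08   0.018] [ 0.662 -0.121  0.003] [ 0.705 -0.035  0.021]
glue_mid 0.63 [383.0, 190.1] 665 [0.625 0.133 0.063] [0.56  0.121 0.001] [0.638 0.184 0.112]
pin_jar_mid 0.69 [344.2, 176.8] 321 [0.523 0.117 0.036] [0.501 0.105 0.002] [0.535 0.139 0.048]
offcut_mid 0.58 [332.1, 277.9] 835 [ 0.686 -0.08   0.018] [ 0.662 -0.121 -0.001] [ 0.704 -0.0
[... 1302 characters left out ...]
3 0.024 0.041]
{'time_s': 0.8, 'qpos': array([-72.47250117,  18.38740852,  -4.0161862 ,  83.10717758,
         1.29366143,  78.5422718 ,  -3.26089201]), 'joint_velocities': array([-0.04289068,  0.13965131, -0.01379611, -0.03998013, -0.00056468,
        0.01878243, -0.04941212]), 'effort': array([-7.91437033e-04, -4.91049635e+01, -4.03236346e-01, -3.12747860e+01,
       -6.35934225e-02,  3.33409756e-02, -5.10448537e-07]), 'tool_pos': array([0.18702068, 0.62252811, 0.24164103]), 'tool_rot': array([-10.46644835,  89.99165942,  62.81376453]), 'force': array([-0.43041215, -0.89593051,  0.5155767 ]), 'wrist_torque': array([-0.02111404, -0.04794757, -0.00151934]), 'grip_width': 0.08712120574022546}
```

```bash
python3 - <<'E'
from h import *
p=cv2.imread('pics/top0.png');c=p[120:330,230:500];cv2.imwrite('pics/crop0.png',cv2.resize(c,None,fx=2.8,fy=2.8,interpolation=cv2.INTER_CUBIC))
o=monitor.get_obs();print(np.round(R.from_euler('xyz',o['tool_rot'],degrees=True).as_matrix(),3))
E
```

```text
[[ 0.    -0.958  0.288]
 [ 0.     0.288  0.958]
 [-1.    -0.     0.   ]]
```

View pics/crop0.png

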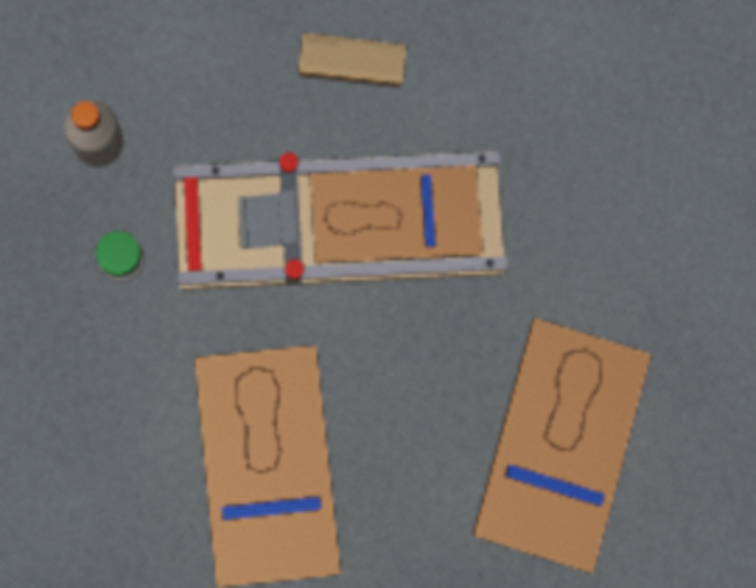

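View pics/scene0.png

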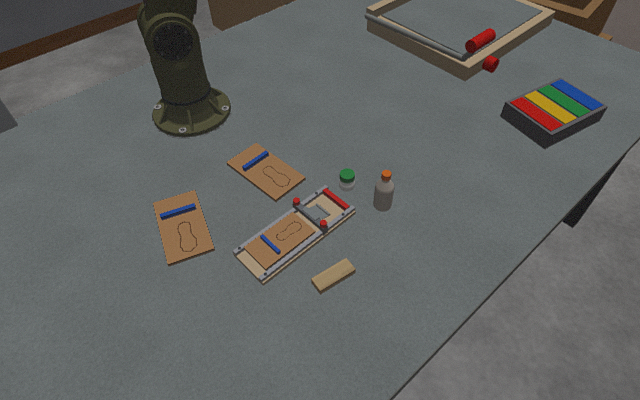

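Three sleds in the top image: (327,285) and (432,281) lie loose on the bench and are visibly larger. The one in the fixture's channel at (372,196) is the smallest and sits between the rails as described. The crop already confirms it: ridge and tail on the right, red stop on the left, so the feed runs along about world +y. Next I measure its pose.

```bash
cat >> h.py <<'E'
def rect(pts):
    (c,s,a)=cv2.minAreaRect((pts*1000).astype(np.float32));b=cv2.boxPoints((c,s,a))
    e=b[1]-b[0] if np.linalg.norm(b[1]-b[0])>np.linalg.norm(b[2]-b[1]) else b[2]-b[1]
    return np.round(c,1),np.round(s,1),round(np.degrees(np.arctan2(e[1],e[0]))%180,2)
def hue(m,p,d,lo,hi,box,sat=110,val=50):
    h=cv2.cvtColor(p,cv2.COLOR_RGB2HSV);k=cv2.inRange(h,(lo,sat,val),(hi,255,255))>0
    k&=d>0;b=np.zeros_like(k);b[box[1]:box[3],box[0]:box[2]]=1;vv,uu=np.nonzero(k&b);return world(m,uu,vv,d[vv,uu])
E
python3 - <<'E'
from h import *
for n,box in [('top',(285,165,415,230)),('scene',(225,180,365,290))]:
    m,p,d=cam(n)
    for nm,lo,hi in [('brown',5,16),('blue',105,130),('red',0,4),('red2',172,180)]:
        W=hue(m,p,d,lo,hi,box)
        if nm=='brown': W=W[(W[:,2]>.02)&(W[:,2]<.034)]
        if len(W)<6: continue
        print(n,nm,len(W),np.round(np.median(W,0),4),rect(W[:,:2]))
        if nm[:3]=='red':
            s=W[(W[:,1]>.03)]; print('  stop',len(s),np.round(s.mean(0),4),rect(s[:,:2])); s=W[(W[:,1]<.03)]
            for g in (s[s[:,0]<.54],s[s[:,0]>.54]):
                if len(g): print('  knob',len(g),np.round(g.mean(0),4))
    for r in regions_of(n,'sled'):
        if abs(r['pixel'][0]-(372 if n=='top' else 275))<12:
            vv,uu=np.nonzero(r['pixels']&(d>0));W=world(m,uu,vv,d[vv,uu]);W=W[W[:,2]<.033];print('net',rect(W[:,:2]),np.median(W[:,2]))
E
```

```text
top brown 1695 [ 0.5423 -0.101   0.0277] (array([541.8, -53.3]), array([ 74.6, 244.8]), np.float32(91.44))
top blue 71 [ 0.543  -0.1325  0.0379] (array([ 543.2, -132.6]), array([56.8,  6.9]), np.float32(1.78))
top red 221 [0.5406 0.0609 0.0271] (array([540.3,  21.5]), array([102.5,  94.2]), np.float32(0.34))
  stop 150 [0.5397 0.0631 0.0259] (array([539.1,  63.2]), array([75.1, 10.8]), np.float32(1.29))
  knob 37 [ 0.4966 -0.0195  0.0461]
  knob 34 [ 0.5858 -0.0178  0.0474]
top red2 10 [0.5781 0.0605 0.0248] (array([545.4,  21.9]), array([111.3,  89.2]), np.float32(2.33))
  stop 6 [0.5398 0.0628 0.0246] (array([539.9,  62.8]), array([78.2,  4.6]), np.float32(0.55))
  knob 1 [ 0.4916 -0.0249  0.045 ]
  knob 3 [ 0.5865 -0.0183  0.0297]
net (array([ 545.4, -107.6]), array([ 79.1, 145.2]), np.float32(91.95)) 0.027607539884310306
scene brown 1669 [ 0.5473 -0.1045  0.0288] (array([545.1, -58.7]), array([ 77.9, 235.6]), np.float32(90.98))
scene blue 90 [ 0.5479 -0.1338  0.0383] (array([ 546.9, -133.3]), array([59.5,  8. ]), np.float32(1.55))
scene red 252 [0.5419 0.0585 0.0271] (array([524.7,  29.6]), array([140.9, 113. ]), np.float32(1.03))
  stop 167 [0.5398 0.0626 0.0248] (array([540.1,  71.3]), array([78.4, 30.2]), np.float32(1.28))
  knob 38 [ 0.4968 -0.019   0.0448]
  knob 47 [ 0.5883 -0.0193  0.0467]
scene red2 20 [0.5353 0.0569 0.023 ] (array([529.2,  15.7]), array([125.7,  84.2]), np.float32(2.83))
  stop 15 [0.5441 0.0573 0.0231] (array([542.2,  57.2]), array([65.4,  1.8]), np.float32(1.83))
  knob 3 [ 0.4909 -0.0119  0.0282]
  knob 2 [ 0.5937 -0.0222  0.0433]
net (array([ 544.3, -102.6]), array([ 81.9, 149.9]), np.float32(92.32)) 0.02863998281177882
net (array([336.5,   9. ]), array([200.1, 110.5]), np.float32(4.65)) 0.011437329193918488
```

Request:
step_arm(deltas=[[-1,0,-0.045,-0.022,9],[-1,0,-0.09,-0.044,18],[-1,0,-0.135,-0.066,27],[-1,0,-0.18,-0.088,36],[-1,0,-0.225,-0.11,45],[-1,0,-0.27,-0.132,54],[-1,0,-0.315,-0.154,63],[-1,0,-0.359,-0.177,71.7],[-1,0,-0.359,-0.177,71.7],[-1,0,-0.359,-0.177,71.7]], newtons=20)

```text
time_s: 2.25
tool_pos: [0.4795, 0.3503, 0.2416]
tool_rot: [125.9, 89.9, 127.5]
force: [-0.6, -0.8, -0.2]
grip_width: 0.0015
```

```bash
python3 - <<'E'
from h import *
o=monitor.get_obs();print(o['time_s'],o['tool_pos'],o['grip_width'],o['force'],o['qpos']);M=R.from_euler('xyz',o['tool_rot'],degrees=True).as_matrix();print(M.round(4))
print(M.T@(np.array([.5455,-.153,.15])-o['tool_pos']))
E
```

```text
2.25 [0.47948217 0.35026451 0.24157441] 0.0015262967748967463 [-0.6337953  -0.78273885 -0.1756842 ] [-52.88929148  11.54616787  16.45476647  92.13689238  -3.39087268
  76.80086784 -34.3444028 ]
[[-5.000e-04 -2.850e-02  9.996e-01]
 [ 7.000e-04  9.996e-01  2.850e-02]
 [-1.000e+00  7.000e-04 -5.000e-04]]
[ 0.09118317 -0.50500508  0.05171941]
```

Request:
step_arm(deltas=[[-1,0,-0.06,0.006,0],[-1,0,-0.12,0.012,0],[-1,0,-0.18,0.018,0],[-1,0,-0.24,0.024,0],[-1,0,-0.3,0.031,0],[-1,0,-0.36,0.037,0],[-1,0.01,-0.42,0.043,0],[-1,0.05,-0.47,0.048,0],[-1,0.09,-0.505,0.052,0],[-1,0.12,-0.505,0.052,0],[-1,0.12,-0.505,0.052,0],[-1,0.12,-0.505,0.052,0]])

```text
time_s: 3.75
tool_pos: [0.547, -0.152, 0.1227]
tool_rot: [15.3, 89.9, 17.0]
force: [0.1, 0.2, 0.1]
grip_width: 0.0005
```

```bash
python3 - <<'E'
from h import *
o=monitor.get_obs();M=R.from_euler('xyz',o['tool_rot'],degrees=True).as_matrix();print(o['time_s'],o['tool_pos'],o['force'],o['qpos'],M.round(4))
m,p,d=cam('wrist');save(p,'w1.png')
W=hue(m,p,d,105,130,(0,0,640,400));W=W[(W[:,2]>.033)&(W[:,2]<.045)];print(len(W),rect(W[:,:2]),np.median(W,0))
tip=o['tool_pos']+M[:,0]*.019;print(tip, m['xyz'])
E
```

```text
3.75 [ 0.54701819 -0.1520496   0.12269589] [0.14813992 0.18550177 0.08609264] [-20.52497816  15.68751254  38.63261171 104.58531373 -10.94627488
  63.38135572  23.7404277 ] [[ 1.600e-03 -3.050e-02  9.995e-01]
 [ 5.000e-04  9.995e-01  3.050e-02]
 [-1.000e+00  5.000e-04  1.700e-03]]
666 (array([ 547. , -131.9]), array([58.9,  7.3]), np.float32(1.33)) [ 0.54757265 -0.13144868  0.0382207 ]
[ 0.54704945 -0.15204002  0.10369592] [ 0.54587174 -0.08495208  0.26604026]
```

View pics/w1.png

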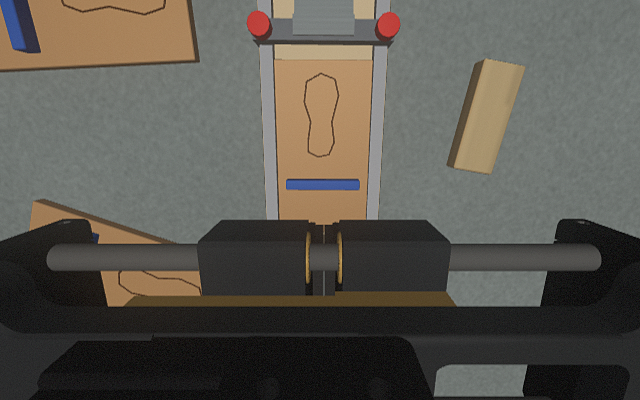

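Request:
step_arm(deltas=[[-1,0.03,0,0,0],[-1,0.055,0,0,0],[-1,0.068,0,0,0],[-1,0.073,0,0,0],[-1,0.076,0,0,0],[-1,0.079,0,0,0],[-1,0.081,0,0,0],[-1,0.081,0,0,0]])

```text
time_s: 4.8
tool_pos: [0.5468, -0.1535, 0.042]
tool_rot: [15.9, 89.9, 17.5]
force: [-1.3, 0.6, 7.1]
grip_width: 0.0003
```

Request:
step_arm(deltas=[[-1,0.001,0,0,0],[-1,0.002,0,0,0],[-1,0.003,0,0,0],[-1,0.003,0,0,0]])

```text
time_s: 5.3
tool_pos: [0.5471, -0.1537, 0.0399]
tool_rot: [18.5, 89.8, 20.1]
force: [-4.1, 1.7, 11.3]
grip_width: 0.0002
```

Request:
step_arm(deltas=[[-1,0.001,0,0,0],[-1,0.002,0,0,0],[-1,0.003,0,0,0],[-1,0.003,0,0,0]])

```text
time_s: 5.8
tool_pos: [0.5476, -0.1539, 0.0396]
tool_rot: [36.5, 89.8, 38.1]
force: [-10.9, 3.3, 30.9]
grip_width: 0.0002
```

Request:
step_arm(deltas=[[-1,0,0,-0.001,0],[-1,0,0.004,-0.001,0],[-1,0,0.008,-0.001,0],[-1,0,0.012,-0.001,0],[-1,0,0.016,-0.001,0],[-1,0,0.02,-0.001,0]])

```text
time_s: 6.55
tool_pos: [0.5474, -0.1404, 0.0398]
tool_rot: [-41.4, 89.4, -40.0]
force: [-4.6, -8.2, 22.9]
grip_width: 0.0009
```

```bash
cat > look.py <<'E'
from h import *
import sys
o=monitor.get_obs();tip=o['tool_pos']+R.from_euler('xyz',o['tool_rot'],degrees=True).as_matrix()[:,0]*.019
m,p,d=cam('wrist');save(p,sys.argv[1])
W=hue(m,p,d,105,130,(0,0,640,400));W=W[(W[:,2]>.022)&(W[:,2]<.045)];W=W[np.abs(W[:,0]-.545)<.04];print(len(W),rect(W[:,:2]),np.median(W,0),'tip',tip,o['force'])
E
python3 look.py w2.png
```

```text
1520 (array([ 547.8, -119.1]), array([59.8,  7.8]), np.float32(1.13)) [ 0.54802097 -0.11871361  0.03058671] tip [ 0.54755818 -0.14055539  0.02079596] [-4.60098407 -8.2007447  22.91096879]
```

Request:
step_arm(deltas=[[-1,0.001,0.004,-0.001,0],[-1,0.001,0.008,-0.001,0],[-1,0.001,0.012,-0.001,0],[-1,0.001,0.016,-0.001,0],[-1,0.001,0.02,-0.001,0],[-1,0.001,0.024,-0.001,0],[-1,0.001,0.028,-0.001,0],[-1,0.001,0.032,-0.001,0],[-1,0.001,0.036,-0.001,0],[-1,0.001,0.04,-0.001,0]])

```text
time_s: 7.85
tool_pos: [0.5479, -0.1018, 0.0397]
tool_rot: [-33.6, 89.1, -32.2]
force: [-1.3, -12.1, 22.5]
grip_width: 0.0005
```

```bash
python3 look.py w3.png
```

```text
931 (array([547.2, -86.7]), array([59.6,  8.1]), np.float32(1.4)) [ 0.54883271 -0.08464916  0.0303609 ] tip [ 0.54812715 -0.10196375  0.02071218] [ -1.28228965 -12.057725    22.45740491]
```

View pics/w3.png

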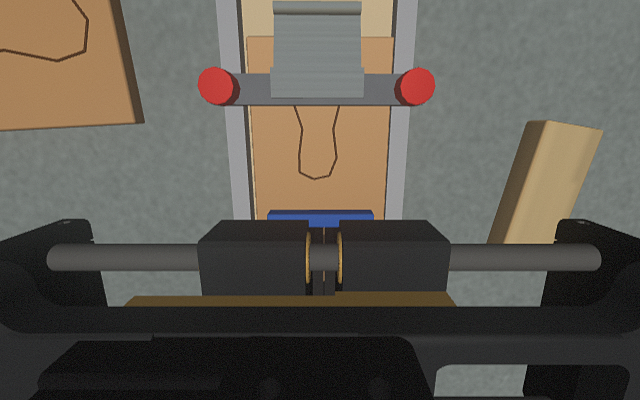

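Request:
step_arm(deltas=[[-1,0.0005,0.004,0,0],[-1,0.001,0.008,0,0],[-1,0.001,0.012,0,0],[-1,0.001,0.016,0,0],[-1,0.001,0.02,0,0],[-1,0.001,0.024,0,0],[-1,0.001,0.028,0,0],[-1,0.001,0.032,0,0],[-1,0.001,0.036,0,0],[-1,0.001,0.04,0,0],[-1,0.001,0.044,0,0]])

```text
time_s: 9.28
tool_pos: [0.547, -0.058, 0.0393]
tool_rot: [-31.7, 89.1, -30.4]
force: [-3.0, -12.8, 30.5]
grip_width: 0.0
```

```bash
python3 look.py w4.png
```

```text
1086 (array([546.2, -43. ]), array([59.5,  8.2]), np.float32(1.54)) [ 0.54719874 -0.04059215  0.02985708] tip [ 0.54720983 -0.05818936  0.02029874] [ -2.99218335 -12.8303631   30.49336328]
```

Request:
step_arm(deltas=[[-1,0,0.0015,0,0],[-1,0,0.003,0,0],[-1,0,0.0045,0,0],[-1,0,0.006,0,0]])

```text
time_s: 9.82
tool_pos: [0.5468, -0.0527, 0.0393]
tool_rot: [-34.0, 89.1, -32.6]
force: [-3.4, -17.1, 30.0]
grip_width: 0.0005
```

```bash
python3 look.py w5.png
```

```text
1162 (array([546.1, -37.8]), array([59.5,  8.1]), np.float32(1.3)) [ 0.54665563 -0.03508265  0.02977009] tip [ 0.54708539 -0.05284872  0.02031714] [ -3.38690664 -17.12557638  29.9660361 ]
```

View pics/w5.png

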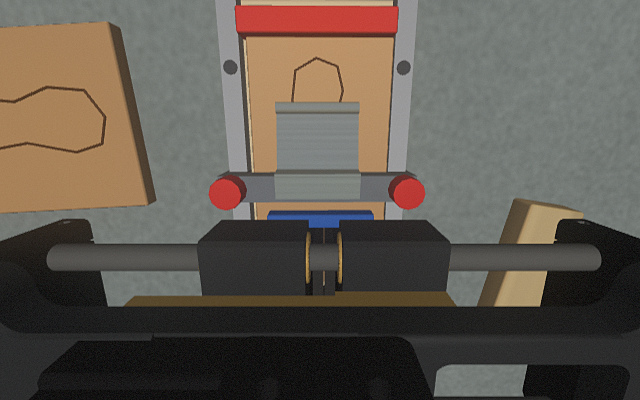

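The nose meets the red stop's lower edge at row ~36 (the leaf rides on the sled at (317,140)) and the feed force has risen. I'll push a bit more to confirm.

Request:
step_arm(deltas=[[-1,0,0.0015,0,0],[-1,0,0.003,0,0],[-1,0,0.0045,0,0],[-1,0,0.0045,0,0]])

```text
time_s: 10.38
tool_pos: [0.5468, -0.0525, 0.0393]
tool_rot: [-45.0, 88.9, -43.9]
force: [-3.4, -22.1, 28.9]
grip_width: 0.0002
```

```bash
python3 look.py w6.png
```

```text
1149 (array([546.2, -37.7]), array([59.3,  8.1]), np.float32(1.18)) [ 0.54717518 -0.03500009  0.02969642] tip [ 0.54706007 -0.05276533  0.02032398] [ -3.41765976 -22.10568091  28.86601018]
```

Request:
step_arm(deltas=[[-1,0,-0.002,0,0],[-1,0,-0.004,0,0],[-1,-0.003,-0.005,0,0],[-1,-0.007,-0.005,0,0],[-1,-0.015,-0.005,0,0],[-1,-0.04,-0.005,0,0],[-1,-0.08,-0.005,0,0],[-1,-0.12,-0.005,0,0],[-1,-0.16,-0.03,0,0],[-1,-0.18,-0.08,0,0],[-1,-0.18,-0.1,0,0],[-1,-0.18,-0.1,0,0]])

```text
time_s: 11.92
tool_pos: [0.5433, -0.1414, 0.2133]
tool_rot: [-19.0, 89.9, -17.6]
force: [-0.5, 0.5, -0.5]
grip_width: 0.0002
```

```bash
python3 look.py w7.png; python3 - <<'E'
from h import *
m,p,d=cam('top');save(cv2.resize(p[120:250,240:440],None,fx=4,fy=4,interpolation=cv2.INTER_CUBIC),'top7.png')
E
```

```text
387 (array([545.3, -38.9]), array([58.1,  7.4]), np.float32(0.79)) [ 0.54527983 -0.03898526  0.03021206] tip [ 0.54337606 -0.14136468  0.19427811] [-0.45791568  0.52934153 -0.51384122]
```

View pics/w7.png

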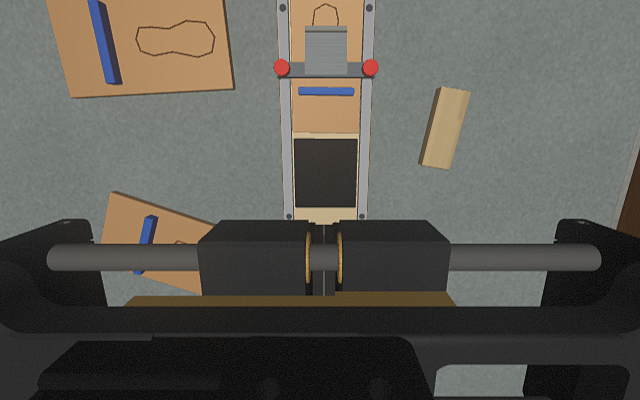

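```bash
python3 - <<'E'
from h import *
m,p,d=cam('wrist')
for v in (115,150,175,195,218): print(v,world(m,325,v,d[v,325]).round(4))
m,p,d=cam('scene');a=p[175:285,225:365];save(cv2.resize(a,None,fx=5,fy=5,interpolation=cv2.INTER_CUBIC),'s8.png')
E
```

```text
115 [ 0.5444 -0.06    0.0197]
150 [ 0.5456 -0.0989  0.0211]
175 [ 0.5465 -0.1282  0.0203]
195 [ 0.5473 -0.1526  0.0202]
218 [ 0.5484 -0.1847  0.011 ]
```

View pics/s8.png

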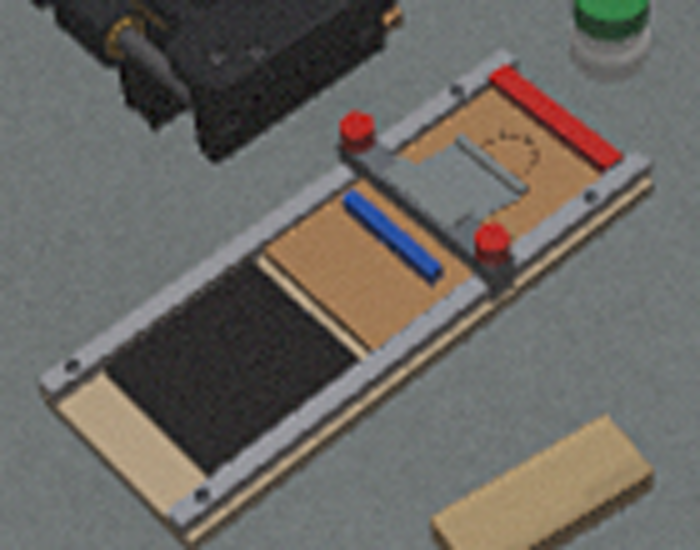

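The sled's nose is flush against the red stop (around (555,115) in the crop). The plate is up behind the tail, with a floor gap between them, and the arm is clear.

```bash
python3 -c "
from cell import env; print(env.sign_off())"
```

```text
the job is handed in; nothing more can be done
None
```

The smallest sled, the one in the fixture, is fully home against the red end stop, and the lift plate has popped up behind it. I pressed its tail pad down with closed fingertips at about 22–31 N. I kept that pressure on while sliding it about 95 mm under the bar and drag spring, then lifted clear. It took about 12 s of the 54 s allowed, and I have handed the job in.

**Last checks:**
- **Sled home:** it stopped moving while the push rose from 17 to 22 N. In the final picture the nose shows no gap to the stop.
- **Lift plate:** its top is about 20 mm above the bench, which is fully up, with a visible floor gap behind the sled's tail.
- **Arm clear:** the wrist force is about 0.5 N or less, with the fingertips about 190 mm above the bench.
- **Bystanders:** I never went near the glue bottle, pin jar or plywood offcut. The jar and offcut show in the last pictures, but the glue bottle is outside that crop.

**What disagreed:**
- **Camera offset:** the cameras differed by about 4 mm across the channel, so I centred on the wrist camera's view instead.
- **Slip on the pad:** the fingertips slipped forward a few millimetres on the pad partway through. They stayed on the pad and may have touched the blue ridge.

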